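# Finish the upper course of a firebrick wall on the soldering hearth

### The job

Finish the upper row of the small dry firebrick wall on the grey soldering hearth, in staggered courses: lay the loose full-length brick next to the half brick already up there, its middle over the joint between the two bricks below, and close the row with the loose half brick, its outer end flush with the end of the wall. Both bricks must lie flat, square with the wall and flush with its long faces. Set them down gently, never drop them; leave the bricks already laid where they are and do not disturb the black charcoal block, the steel block or the white dish.

Things in the scene. Friction and masses are not known exactly. Their poses are not given: they have to be found in the camera images.
- hearth: Fixed grey refractory board in a thin steel frame, 170 (its x) by 290 (its y) by 12 mm thick. Origin at the centre of its underside, on the table. The dry wall stands on it along its y, centred on its x = +30 mm; the joint between the two lower bricks is at its y = 0 and the wall runs from its y = -110.5 to +110.5 mm. Top of the board z = 12 mm, top of the lower row z = 48 mm. The half brick already laid is at the -y end of the upper row; the +y end is open.
- base_a: Laid lower brick at the hearth's -y end, cream firebrick, loose: 50 (x) by 110 (y) by 36 mm high. Origin at the centre of its underside, its length along its y. It lies at hearth x +30, y -55.5 mm, axes as the hearth's.
- base_b: Laid lower brick at the hearth's +y end, the same size but a little darker, loose, at hearth x +30, y +55.5 mm.
- half_set: Half brick already laid on the upper row, a little darker cream, loose: 50 (x) by 50 (y) by 36 mm high, at hearth x +30, y -85.5 mm on top of base_a, its outer end flush with the end of the wall. Origin at the centre of its underside. The full brick, centred over the joint, leaves an open joint of 5.5 mm to it.
- full_brick: The loose full-length cream firebrick lying on the table, 50 (x) by 110 (y) by 36 mm high, about 130 g. Origin at the centre of its underside, its length along its y. Either long face may face the front.
- half_brick: The loose cream half brick lying on the table, 50 (x) by 50 (y) by 36 mm high, about 60 g. Origin at the centre of its underside. Any quarter turn about the vertical will do in the wall. Flush with the wall's end it leaves an open joint of 5.5 mm to the centred full brick.
- charcoal: Bystander: black charcoal soldering block, 45 by 90 by 30 mm, on the table among the loose bricks, origin at the centre of its underside.
- bench_block: Bystander: square steel bench block, 60 by 60 by 20 mm, on the table among the loose bricks, origin at the centre of its underside.
- crucible: Bystander: small white ceramic dish, 44 mm across and 24 mm high, standing on the hearth in front of the wall (about hearth x -55 mm), origin at the centre of its underside.

How it is judged:
At the end, for the whole second after the job is handed in: Upper row: full brick's middle within 7 mm of the joint below, half brick within 7 mm of flush with the wall's end; both at rest, flat (height 3 mm), within 6 mm of flush with the long faces and 0.09 rad of square (half brick in any quarter turn); bricks laid before within 8 mm of their start (x of full_brick in the frame of hearth between 0.024 and 0.036 m and y of full_brick in the frame of hearth between -0.007 and 0.007 m and z of full_brick in the frame of hearth between 0.045 and 0.051 m and angle between each of full_brick, half_brick's own z axis and vertical below 0.05 rad and linear speed of each of full_brick, half_brick below 0.01 m/s and angular speed of each of full_brick, half_brick below 0.1 rad/s and angle between the y axis of full_brick and the y axis of hearth, either way round below 0.09 rad and x of half_brick in the frame of hearth between 0.024 and 0.036 m and y of half_brick in the frame of hearth between 0.0785 and 0.0925 m and z of half_brick in the frame of hearth between 0.045 and 0.051 m and (angle between the y axis of half_brick and the y axis of hearth, either way round below 0.09 rad or angle between the x axis of half_brick and the y axis of hearth, either way round below 0.09 rad) and distance of each of base_a, base_b, half_set from where it was at the start of the episode below 0.008 m); the robot touches nothing.
It fails at once if a brick is dropped (falls free at more than 0.6 m/s, about 18 mm of fall) ((linear speed of full_brick above 0.6 m/s and contact force between the fingers and full_brick below 0.05 N) or (linear speed of half_brick above 0.6 m/s and contact force between the fingers and half_brick below 0.05 N)).
It fails at once if the charcoal block, steel block or dish is moved by more than 25 mm (distance of any of charcoal, bench_block, crucible from where it was at the start of the episode above 0.025 m).
It fails at once if a brick already laid is moved by more than 30 mm (distance of any of base_a, base_b, half_set from where it was at the start of the episode above 0.03 m).
It also fails if it takes over 64 s, if anything falls off the work surface, if the arm or the gripper's body presses on something with over 40 N, if the wrist force passes 120 N, or if a joint passes its speed limit or range.

### The arm

A 6-joint arm with a two-finger parallel gripper is mounted at the origin on the work surface. World frame = base frame: x ahead of the robot, y to its left, z up, the work surface at z = 0. Lengths are in m, angles in rad, forces in N, time in s.
With the tool pointing down it reaches from about 0.275 to 0.775 m from the base axis. Payload 14.6 kg.
Tool frame: the origin (TCP) lies at the very end of the fingers, on their centre line; the grasp point (between the pads) lies 19 mm behind it (env.pinch_z is the distance from the TCP to the grasp point, in m); z points along the fingers, y is the line along which they close (so a half turn about z gives the same grasp; the last joint's range is limited). The gripper opens to 85 mm and grips with 20 to 120 N. Pads are 22 mm wide; open, the fingers measure 114 mm over their backs; the gripper's body (76 mm by 85 mm) begins 54 mm behind the grasp point. The pads swing forward as they close: fully open they stand 13 mm farther back than shut.
Start: joints at [-1.498, 0.263, -0.048, 1.259, 0, 1.415], TCP at [0.119, -0.511, 0.231] pointing down, gripper open.
Joint ranges: [-2.65, 2.65], [-0.89, 1.7], [-1.18, 1.37], [-2.13, 2.11], [-1.35, 1.29], [-3.14, 3.14]. Speed limits (rad/s): [1.89, 1.89, 2.57, 2.79, 3.14, 3.14].

### API

Orientations are given as a 3x3 rotation matrix whose columns are the frame's x, y, z axes.
In Python, from rig import env gives the robot as it stands.
- The arm moves only by the shell command python3 -m jog 'ROWS' [FORCE]. ROWS is a JSON object of lists of equal length, an entry for each row: "translation": the shift along the tool's x, y, z in mm, a list of three; "rotation": the turn, a rotation vector about the tool's x, y, z in rad, a list of three; "hand": the opening, from 0 (shut) to 1 (fully open). In form: {"translation": [[dx, dy, dz], ...], "rotation": [[rx, ry, rz], ...], "hand": [hand, ...]}. A call has 1 to 5 rows; each row is the pose to reach, as a shift and turn from the pose commanded when the call began, along the tool's axes at that moment; what a row does not reach only later rows make up. A row lasts 1/12 s, in which the tool goes at most 41.7 mm and 7.16 degrees, less where a joint would pass 70% of its speed; a pose out of reach is approached as far as the arm can. A call with a gripper value outside its range is refused whole. The fingers move at their own pace and stop on an object; FORCE is the grip in N (left out, the last holds). Time passes only in rows, so rows that repeat a pose let the fingers close. It gives the time, the measured TCP pose, the force, the opening and the grip force at its end, in the units of the state.
- env.get_state(): the state, without advancing time (a new reading comes with each control period).
- env.camera(name): name is "scene" or "top" or "wrist"; returns a dict with "image" (384x512x3 uint8, red, green, blue), "mtx" (3x3 intrinsics, pixels), "world_from_camera" (4x4, takes a point from camera to world coordinates); the wrist camera has in their place "tool_from_camera" (4x4, takes a point from camera to tool coordinates, whose origin is the TCP and whose axes are the flange's). Camera axes: x right, y up, looking along -z (the intrinsics and any distortion apply to the point x, -y, -z); pixel columns grow to the right and rows downward; lengths in m; the calibration is good to about 2 mm. A picture is of the moment at which its call begins: read the wrist's pose just before it. There is no depth.
- env.close_job(): hands the job in; it is judged then, once.
The state is a dict: "time": time; "q": joint angles; "qd": joint speeds; "tau": joint torques, N m; "eef_pos": TCP position; "orientation": TCP orientation; "contact_force": force on the tool from outside, world axes, zero at the start; "wrist_torque": the same for the moment, N m; "width": finger opening in m; "grasp_force": force on a finger pad.
Only numpy, scipy, OpenCV 4.12 (cv2) and the standard library are available. Lean on these libraries where they do the work, as an engineer would, in place of code of your own. Each camera call takes 0.05 s, during which the arm holds its last target. There are 200 camera calls.

## Working session

There is one attempt and no reset: what is moved stays moved. The work goes in short steps, Python scripts to look and compute and a shell command to move; the robot and the scene stay as the last step left them, time stands still between calls to the robot, and variables do not carry over. Pictures are saved under pics/ and viewed, at most 10 in all, crops included, and the job is handed in when it is done.

```bash
mkdir -p pics; ls; python3 - <<'E'
from rig import env
import cv2,numpy as np
for n in ["top","scene"]:
    c=env.camera(n); cv2.imwrite(f"pics/{n}0.png",cv2.cvtColor(c["image"],cv2.COLOR_RGB2BGR))
    print(n,c["mtx"].round(1).tolist(),c["world_from_camera"].round(3).tolist(),[k for k in c])
s=env.get_state();print(s["eef_pos"],s["orientation"].round(3) if hasattr(s["orientation"],'round') else s["orientation"],s["time"],s["width"])
E
```

```text
pics
top [[410.2, 0.0, 253.0], [0.0, 410.2, 191.3], [0.0, 0.0, 1.0]] [[0.023, 1.0, -0.014, 0.498], [-1.0, 0.023, 0.007, -0.017], [0.007, 0.014, 1.0, 0.91], [0.0, 0.0, 0.0, 1.0]] ['image', 'mtx', 'world_from_camera']
scene [[400.0, 0.0, 253.1], [0.0, 400.0, 193.7], [0.0, 0.0, 1.0]] [[0.606, -0.597, 0.525, 1.023], [0.795, 0.455, -0.401, -0.403], [0.0, 0.66, 0.751, 0.784], [0.0, 0.0, 0.0, 1.0]] ['image', 'mtx', 'world_from_camera']
[ 0.11853266 -0.51120361  0.2308978 ] [[ 0.974  0.226 -0.   ]
 [ 0.226 -0.974  0.001]
 [ 0.    -0.001 -1.   ]] 0.1 0.08521760441702494
```

View pics/top0.png

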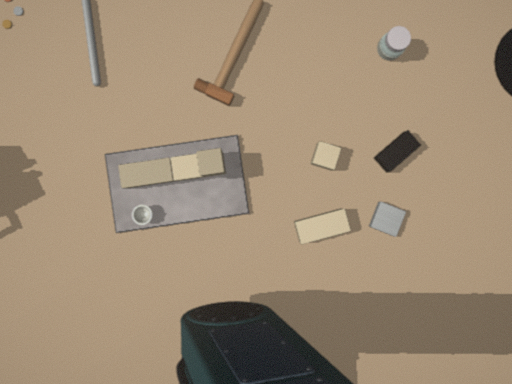

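View pics/scene0.png

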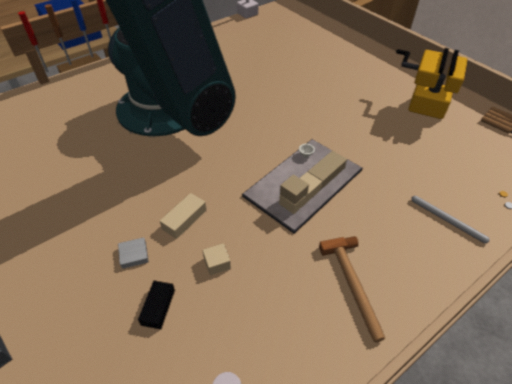

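The top view shows the hearth at about (177,183), with the wall along the image row and half_set at its right end, (210,162). The full brick is at (323,226), the half brick at (327,155), the steel block at (388,219), the charcoal at (398,151) and the dish at (142,215).

```bash
cat > h.py <<'E'
from rig import env
import cv2,numpy as np
def cast(c,px,z,T=None):
    """pixels -> world points on plane z"""
    T=c["world_from_camera"] if T is None else T
    px=np.atleast_2d(np.array(px,float)); K=c["mtx"]
    d=np.c_[(px[:,0]-K[0,2])/K[0,0],-(px[:,1]-K[1,2])/K[1,1],-np.ones(len(px))]@T[:3,:3].T
    o=T[:3,3]; return o+d*((z-o[2])/d[:,2])[:,None]
def blob(mask,near,pad=5):
    """contour nearest to a pixel"""
    cs,_=cv2.findContours(mask.astype(np.uint8),cv2.RETR_EXTERNAL,cv2.CHAIN_APPROX_NONE)
    cs=[k for k in cs if cv2.contourArea(k)>60]
    return min(cs,key=lambda k:-cv2.pointPolygonTest(k,tuple(map(float,near)),True))
def rect(P):
    """min-area rectangle of world xy points, mm: centre, (long,short), angle (deg) of the long axis"""
    (cx,cy),(w,h),a=cv2.minAreaRect((P[:,:2]*1000).astype(np.float32))
    if w<h: w,h,a=h,w,a+90
    return np.round([cx,cy,w,h,(a+90)%180-90],1)
def wristT(s,c):
    T=np.eye(4);T[:3,:3]=np.array(s["orientation"]);T[:3,3]=s["eef_pos"];return T@c["tool_from_camera"]
def rel(s,xyz):
    """world point (m) -> mm in tool axes from TCP"""
    return np.round(1000*np.array(s["orientation"]).T@(np.array(xyz)-s["eef_pos"]),1)
E
python3 - <<'E'
from h import *
c=env.camera("top"); I=c["image"].astype(int); hsv=cv2.cvtColor(c["image"],cv2.COLOR_RGB2HSV)
for p in [(323,226),(327,155),(150,173),(185,167),(210,162),(180,200),(270,200),(388,219),(398,151)]: print(p,I[p[1],p[0]],hsv[p[1],p[0]])
R,G,B=I[...,0],I[...,1],I[...,2]
cream=(G>165)&(R>180)
grey=(abs(R-B)<30)&(R>60)
for n,m,p,z in [("full",cream,(323,226),.036),("half",cream,(327,155),.036),("hearth",grey|(G<110),(180,200),.012),("steel",grey,(388,219),.02),("char",R<45,(398,151),.03)]:
    k=blob(m,p)[:,0]; print(n,cv2.contourArea(k),rect(cast(c,k,z)))
E
```

```text
(323, 226) [207 192 160] [ 20  58 207]
(327, 155) [204 190 159] [ 21  56 204]
(150, 173) [176 165 138] [ 21  55 176]
(185, 167) [208 194 162] [ 21  56 208]
(210, 162) [177 165 139] [ 21  55 177]
(180, 200) [161 151 148] [  7  21 161]
(270, 200) [178 157 129] [ 17  70 178]
(388, 219) [165 168 164] [ 53   6 168]
(398, 151) [57 48 47] [ 3 45 57]
full 1056.5 [ 439.4 -171.6  107.2   48.   -73. ]
half 445.0 [ 591.8 -176.9   47.5   46.9  -16.2]
hearth 10709.5 [524.3 142.7 299.4 176.1 -80.3]
steel 811.0 [ 458.6 -315.6   66.6   62.4   70.3]
char 678.5 [ 8.028e+02 -5.575e+02  1.391e+02  3.260e+01  8.000e-01]
```

```bash
R5='"rotation":[[0,0,0],[0,0,0],[0,0,0],[0,0,0],[0,0,0]],"hand":[1,1,1,1,1]'
python3 -m jog '{"translation":[[130,-86,3],[130,-86,3],[130,-86,3],[130,-86,3],[130,-86,3]],"rotation":[[0,0,0],[0,0,0],[0,0,0],[0,0,0],[0,0,0]],"hand":[1,1,1,1,1]}' && python3 -m jog '{"translation":[[130,-86,3],[130,-86,3],[130,-86,3],[130,-86,3],[130,-86,3]],"rotation":[[0,0,0],[0,0,0],[0,0,0],[0,0,0],[0,0,0]],"hand":[1,1,1,1,1]}' && python3 -m jog '{"translation":[[130,-86,3],[130,-86,3],[130,-86,3],[130,-86,3],[130,-86,3]],"rotation":[[0,0,0],[0,0,0],[0,0,0],[0,0,0],[0,0,0]],"hand":[1,1,1,1,1]}'
```

```text
time: 0.57
eef_pos: [0.2282, -0.3944, 0.2284]
orientation: [[0.973, 0.229, 0.001], [0.229, -0.973, 0.001], [0.001, -0.001, -1.0]]
contact_force: [0.1, -0.7, 0.8]
width: 0.0855
grasp_force: 0.0
time: 0.98
eef_pos: [0.3353, -0.2818, 0.2252]
orientation: [[0.973, 0.23, 0.001], [0.23, -0.973, 0.001], [0.001, -0.001, -1.0]]
contact_force: [-1.0, -0.5, -0.3]
width: 0.0853
grasp_force: 0.0
time: 1.4
eef_pos: [0.4427, -0.1692, 0.2219]
orientation: [[0.973, 0.23, 0.0], [0.23, -0.973, 0.001], [0.001, -0.001, -1.0]]
contact_force: [0.7, -0.5, 0.4]
width: 0.0857
grasp_force: 0.0
```

```bash
python3 -m jog '{"translation":[[0,0,0],[0,0,0],[0,0,0],[0,0,0],[0,0,0]],"rotation":[[0,0,-0.55],[0,0,-0.55],[0,0,-0.55],[0,0,-0.55],[0,0,-0.55]],"hand":[1,1,1,1,1]}' >/dev/null&& python3 -m jog '{"translation":[[0,0,0],[0,0,0],[0,0,0],[0,0,0],[0,0,0]],"rotation":[[0,0,-0.55],[0,0,-0.55],[0,0,-0.55],[0,0,-0.55],[0,0,-0.55]],"hand":[1,1,1,1,1]}' >/dev/null&& python3 -m jog '{"translation":[[0,0,0],[0,0,0],[0,0,0],[0,0,0],[0,0,0]],"rotation":[[0,0,-0.54],[0,0,-0.54],[0,0,-0.54],[0,0,-0.54],[0,0,-0.54]],"hand":[1,1,1,1,1]}'
python3 - <<'E'
from h import *
s=env.get_state(); c=env.camera("wrist"); cv2.imwrite("pics/w1.png",cv2.cvtColor(c["image"],cv2.COLOR_RGB2BGR))
T=wristT(s,c); print(c["mtx"].round(1).tolist(),T.round(3).tolist(),s["eef_pos"],np.round(s["q"],2))
np.savez("w1.npz",T=T)
E
```

```text
time: 2.65
eef_pos: [0.4399, -0.1728, 0.2221]
orientation: [[-0.299, 0.954, -0.0], [0.954, 0.299, -0.0], [0.0, -0.0, -1.0]]
contact_force: [-0.2, 0.0, 0.5]
width: 0.0855
grasp_force: 0.0
[[316.9, 0.0, 261.6], [0.0, 316.9, 189.5], [0.0, 0.0, 1.0]] [[0.954, -0.289, -0.083, 0.419], [0.3, 0.917, 0.263, -0.105], [0.0, -0.276, 0.961, 0.364], [0.0, 0.0, 0.0, 1.0]] [ 0.43989714 -0.17278835  0.22213469] [-0.55  0.18 -0.19  1.2  -0.    0.72]
```

View pics/w1.png

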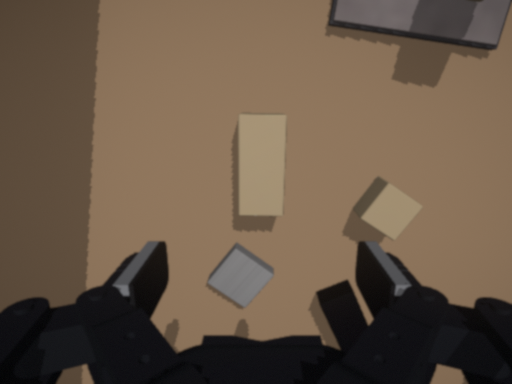

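The wrist picture shows the full brick upright at about (262,165), the half brick turned at (391,210), the steel block at (241,275) and a corner of the hearth at top right.

```bash
cat > meas.py <<'E'
from h import *
def bricks(c,T,pts,z,thr=0.88):
    g=c["image"][...,1].astype(int); out=[]
    for p in pts:
        p=tuple(map(int,p)); v=np.median(g[p[1]-4:p[1]+5,p[0]-4:p[0]+5])
        m=(abs(g-v)<(1-thr)*v)&(np.abs(c["image"].astype(int)-np.median(c["image"][p[1]-4:p[1]+5,p[0]-4:p[0]+5].reshape(-1,3),axis=0)).max(2)<22)
        k=blob(cv2.morphologyEx(m.astype(np.uint8),cv2.MORPH_OPEN,np.ones((3,3))),p)[:,0]
        out.append(rect(cast(c,k,z,T)))
    return out
E
python3 - <<'E'
from meas import *
s=env.get_state(); c=env.camera("wrist"); T=wristT(s,c)
for r in bricks(c,T,[(262,165),(391,210)],.036): print(r, rel(s,[r[0]/1e3,r[1]/1e3,.0]))
I=c["image"];print(I[165,262],I[165,240],I[215,262],I[300,300],I[225,370])
E
```

```text
[ 439.6 -171.   107.9   47.6  -73.5] [  1.7   0.3 222.2]
[ 591.5 -175.9   48.3   48.2  -16.4] [-48.2 143.8 222.1]
[165 146 116] [160 141 113] [131 115  92] [142 117  92] [106  90  71]
```

```bash
python3 -m jog '{"translation":[[2,0,40],[2,0,80],[2,0,110],[2,0,140],[2,0,140]],"rotation":[[0,0,0.016],[0,0,0.016],[0,0,0.016],[0,0,0.016],[0,0,0.016]],"hand":[1,1,1,1,1]}' >/dev/null&& python3 -m jog '{"translation":[[0,0,20],[0,0,40],[0,0,60],[0,0,76],[0,0,76]],"rotation":[[0,0,0],[0,0,0],[0,0,0],[0,0,0],[0,0,0]],"hand":[1,1,1,1,1]}' && python3 -m jog '{"translation":[[0,0,0],[0,0,0],[0,0,0],[0,0,0],[0,0,0]],"rotation":[[0,0,0],[0,0,0],[0,0,0],[0,0,0],[0,0,0]],"hand":[0.5,0.4,0.4,0.3,0.3]}' 40 && python3 -m jog '{"translation":[[0,0,0],[0,0,0],[0,0,0],[0,0,0],[0,0,0]],"rotation":[[0,0,0],[0,0,0],[0,0,0],[0,0,0],[0,0,0]],"hand":[0.3,0.3,0.3,0.3,0.3]}'
```

```text
time: 3.58
eef_pos: [0.439, -0.1701, 0.0054]
orientation: [[-0.276, 0.961, -0.002], [0.961, 0.276, 0.001], [0.002, -0.002, -1.0]]
contact_force: [-0.8, 0.3, -0.5]
width: 0.0853
grasp_force: 0.0
time: 4.0
eef_pos: [0.4404, -0.1707, 0.0078]
orientation: [[-0.277, 0.961, 0.002], [0.961, 0.277, -0.001], [-0.002, 0.001, -1.0]]
contact_force: [-2.4, 0.1, 11.3]
width: 0.0498
grasp_force: 40.4
time: 4.42
eef_pos: [0.4404, -0.1707, 0.0078]
orientation: [[-0.277, 0.961, 0.002], [0.961, 0.277, -0.001], [-0.002, 0.001, -1.0]]
contact_force: [-2.5, 0.8, 10.9]
width: 0.0492
grasp_force: 40.4
```

```bash
python3 -m jog '{"translation":[[0,0,-5],[0,0,-20],[0,0,-45],[0,0,-75],[0,0,-105]],"rotation":[[0,0,0],[0,0,0],[0,0,0],[0,0,0],[0,0,0]],"hand":[0.3,0.3,0.3,0.3,0.3]}' && python3 -m jog '{"translation":[[0,0,-25],[0,0,-50],[0,0,-75],[0,0,-90],[0,0,-90]],"rotation":[[0,0,0],[0,0,0],[0,0,0],[0,0,0],[0,0,0]],"hand":[0.3,0.3,0.3,0.3,0.3]}' >/dev/null&& python3 -m jog '{"translation":[[15,20,0],[35,45,0],[55,75,0],[75,100,0],[90,125,0]],"rotation":[[0,0,0],[0,0,0],[0,0,0],[0,0,0],[0,0,0]],"hand":[0.3,0.3,0.3,0.3,0.3]}'>/dev/null && python3 -m jog '{"translation":[[10,15,0],[14,19,0],[14,19,0],[14,19,0],[14,19,0]],"rotation":[[0,0,0.05],[0,0,0.1],[0,0,0.12],[0,0,0.12],[0,0,0.12]],"hand":[0.3,0.3,0.3,0.3,0.3]}'
python3 - <<'E'
from h import *
s=env.get_state(); c=env.camera("wrist"); cv2.imwrite("pics/w2.png",cv2.cvtColor(c["image"],cv2.COLOR_RGB2BGR))
E
```

```text
time: 4.83
eef_pos: [0.4392, -0.1698, 0.1133]
orientation: [[-0.277, 0.961, -0.0], [0.961, 0.277, 0.0], [0.0, -0.0, -1.0]]
contact_force: [1.2, -1.1, -2.2]
width: 0.0493
grasp_force: 42.5
time: 6.08
eef_pos: [0.5486, -0.0307, 0.2011]
orientation: [[-0.161, 0.987, -0.001], [0.987, 0.161, -0.0], [0.0, -0.001, -1.0]]
contact_force: [-0.2, -0.6, -1.3]
width: 0.0491
grasp_force: 42.6
```

View pics/w2.png

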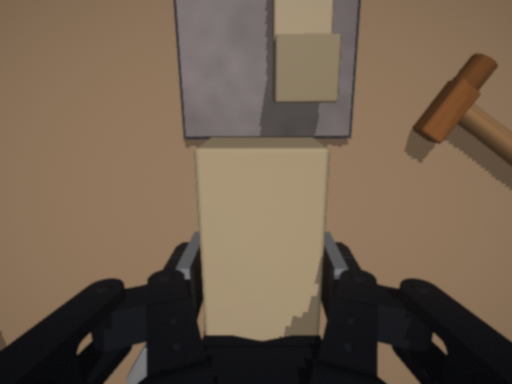

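The held full brick sits straight in the fingers. half_set's top is at about (307,67), and the hearth's near end edge runs along row 137 from column 183 to 350.

```bash
cat > wall.py <<'E'
from meas import *
E
python3 - <<'E'
from meas import *
s=env.get_state(); c=env.camera("wrist"); T=wristT(s,c)
print("half_set wrist",bricks(c,T,[(307,72)],.084,.93))
g=c["image"].astype(int).sum(2)
# hearth end edge: outer rim, dark line along row~137
P=[]
for u in list(range(190,262,4))+list(range(332,348,4)):
    col=g[125:150,u]; d=np.diff(col); P.append((u,125+np.argmax(d)+.5))
P=np.array(P); W=cast(c,P,.012,T)[:,:2]*1e3
vx,vy,x0,y0=cv2.fitLine(W.astype(np.float32),cv2.DIST_HUBER,0,.01,.01).ravel(); print("end edge",x0,y0,"angle",np.degrees(np.arctan2(vy,vx)))
# top camera, first picture
c=env.camera("top"); I=cv2.imread("pics/top0.png"); hsv=cv2.cvtColor(I,cv2.COLOR_BGR2HSV)
box=np.zeros(I.shape[:2],np.uint8); cv2.fillConvexPoly(box,np.array([[112,158],[233,141],[241,208],[121,226]]),1)
m=(hsv[...,1]>40)&(hsv[...,2]>130)&(box>0)
k=blob(m,(150,173))[:,0]; l=k[k[:,0]<185]; print("k",k.min(0),k.max(0))
low=k[k[:,0]<168]; print("lower top",rect(cast(c,low,.048)))
hb=k[k[:,0]>200]; 
v=hsv[...,2]; mm=m&(abs(v.astype(int)-177)<14)
print("half_set top",rect(cast(c,blob(cv2.morphologyEx(mm.astype(np.uint8),cv2.MORPH_OPEN,np.ones((3,3))),(210,162))[:,0],.084)),"base_b",rect(cast(c,blob(cv2.morphologyEx(mm.astype(np.uint8),cv2.MORPH_OPEN,np.ones((3,3))),(145,173))[:,0],.048)))
E
```

```text
half_set wrist [array([567.9,  67.8,  47.4,  46.6, -80.4])]
end edge 532.7376 -11.00372 angle 10.46244
k [118 148] [223 187]
lower top [543.8 207.6 104.2  49.3 -80.5]
half_set top [568.   67.5  47.2  46.5 -80.5] base_b [544.5 206.3 106.3  46.7 -80.5]
```

```bash
python3 -m jog '{"translation":[[15,3,0],[40,8,0],[70,13,0],[100,19,0],[125,24,0]],"rotation":[[0,0,0],[0,0,0],[0,0,0],[0,0,0],[0,0,0]],"hand":[0.3,0.3,0.3,0.3,0.3]}' >/dev/null&& python3 -m jog '{"translation":[[25,5,0],[44,8,0],[55,10,0],[55,10,0],[55,10,0]],"rotation":[[0,0,-0.007],[0,0,-0.007],[0,0,-0.007],[0,0,-0.007],[0,0,-0.007]],"hand":[0.3,0.3,0.3,0.3,0.3]}'>/dev/null && python3 -m jog '{"translation":[[0,0,25],[0,0,55],[0,0,85],[0,0,100],[0,0,100]],"rotation":[[0,0,0],[0,0,0],[0,0,0],[0,0,0],[0,0,0]],"hand":[0.3,0.3,0.3,0.3,0.3]}'
python3 - <<'E'
from h import *
s=env.get_state(); print(rel(s,[.5536,.152,.0558]),np.degrees(np.arctan2(s["orientation"][1][0],s["orientation"][0][0])))
c=env.camera("wrist"); cv2.imwrite("pics/w3.png",cv2.cvtColor(c["image"],cv2.COLOR_RGB2BGR))
c=env.camera("scene"); cv2.imwrite("pics/s3.png",cv2.cvtColor(c["image"],cv2.COLOR_RGB2BGR)[80:280,180:420].repeat(3,0).repeat(3,1))
E
```

```text
time: 7.48
eef_pos: [0.5521, 0.1512, 0.0983]
orientation: [[-0.166, 0.986, -0.005], [0.986, 0.166, -0.001], [-0.0, -0.005, -1.0]]
contact_force: [0.4, 0.4, -2.8]
width: 0.0492
grasp_force: 42.5
[ 0.5  1.8 42.5] 99.54461047966079
```

View pics/w3.png

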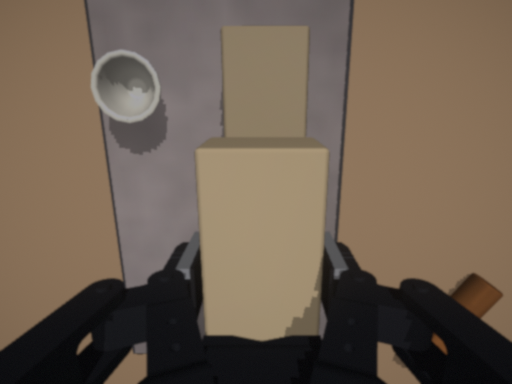

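View pics/s3.png

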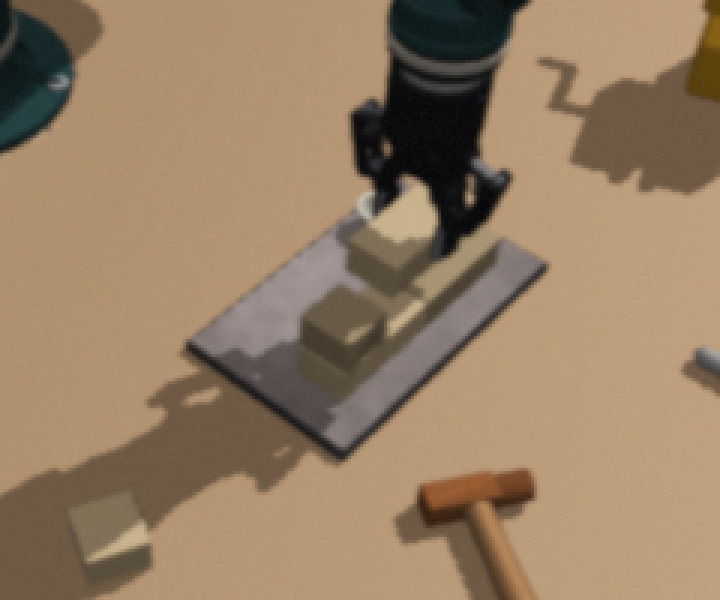

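The held brick is level over the lower row. base_b's end shows beyond it at about (265,30-138), and the dish is at (125,87), clear to the left.

```bash
python3 -m jog '{"translation":[[0,1,10],[0,1,20],[0,1,28],[0,1,33],[0,1,33]],"rotation":[[0,0,0],[0,0,0],[0,0,0],[0,0,0],[0,0,0]],"hand":[0.3,0.3,0.3,0.3,0.3]}' && python3 -m jog '{"translation":[[0,0,0],[0,0,0]],"rotation":[[0,0,0],[0,0,0]],"hand":[0.3,0.3]}'
python3 -c "
from h import *
s=env.get_state(); print(rel(s,[.5536,.152,.0558]))"
```

```text
time: 8.0
eef_pos: [0.5542, 0.1529, 0.0671]
orientation: [[-0.167, 0.986, -0.002], [0.986, 0.167, -0.0], [0.0, -0.002, -1.0]]
contact_force: [0.2, 0.2, -1.8]
width: 0.0494
grasp_force: 42.6
time: 8.17
eef_pos: [0.555, 0.1531, 0.0686]
orientation: [[-0.167, 0.986, 0.0], [0.986, 0.167, 0.0], [0.0, 0.0, -1.0]]
contact_force: [-0.1, 0.9, -1.8]
width: 0.0493
grasp_force: 42.6
[-0.9 -1.6 12.8]
```

```bash
python3 -m jog '{"translation":[[-1,-1.5,3],[-1,-1.5,6],[-1,-1.5,8],[-1,-1.5,9],[-1,-1.5,10]],"rotation":[[0,0,0],[0,0,0],[0,0,0],[0,0,0],[0,0,0]],"hand":[0.3,0.3,0.3,0.3,0.3]}' && python3 -m jog '{"translation":[[0,0,0.5],[0,0,1],[0,0,1],[0,0,1.5],[0,0,1.5]],"rotation":[[0,0,0],[0,0,0],[0,0,0],[0,0,0],[0,0,0]],"hand":[0.3,0.3,0.3,0.3,0.3]}'
python3 -c "
from h import *
s=env.get_state(); print(rel(s,[.5536,.152,.0558]))"
```

```text
time: 8.58
eef_pos: [0.5535, 0.1518, 0.0581]
orientation: [[-0.167, 0.986, -0.0], [0.986, 0.167, 0.0], [0.0, -0.0, -1.0]]
contact_force: [1.0, -0.1, -2.5]
width: 0.0494
grasp_force: 42.6
time: 9.0
eef_pos: [0.5536, 0.1518, 0.0568]
orientation: [[-0.167, 0.986, 0.0], [0.986, 0.167, 0.0], [-0.0, 0.0, -1.0]]
contact_force: [-0.8, 0.7, -1.2]
width: 0.0493
grasp_force: 42.6
[0.2 0.1 1. ]
```

```bash
python3 -m jog '{"translation":[[0,0,0.5],[0,0,1],[0,0,1],[0,0,1.5],[0,0,1.5]],"rotation":[[0,0,0],[0,0,0],[0,0,0],[0,0,0],[0,0,0]],"hand":[0.3,0.3,0.3,0.3,0.3]}'; python3 -m jog '{"translation":[[0,0,0.5],[0,0,1],[0,0,1]],"rotation":[[0,0,0],[0,0,0],[0,0,0]],"hand":[0.3,0.3,0.3]}'
```

```text
time: 9.42
eef_pos: [0.5536, 0.1518, 0.0558]
orientation: [[-0.167, 0.986, 0.001], [0.986, 0.167, 0.0], [-0.0, 0.001, -1.0]]
contact_force: [-2.5, 0.3, 7.5]
width: 0.0495
grasp_force: 43.7
time: 9.67
eef_pos: [0.5536, 0.1518, 0.0558]
orientation: [[-0.167, 0.986, 0.001], [0.986, 0.167, 0.0], [-0.0, 0.001, -1.0]]
contact_force: [-8.4, -0.8, 23.7]
width: 0.0493
grasp_force: 45.6
```

```bash
python3 -m jog '{"translation":[[0,0,-1],[0,0,-1],[0,0,-1],[0,0,-1],[0,0,-1]],"rotation":[[0,0,0],[0,0,0],[0,0,0],[0,0,0],[0,0,0]],"hand":[0.3,0.6,0.7,0.8,0.85]}' && python3 -m jog '{"translation":[[0,0,0],[0,0,-10],[0,0,-25],[0,0,-50],[0,0,-80]],"rotation":[[0,0,0],[0,0,0],[0,0,0],[0,0,0],[0,0,0]],"hand":[0.85,0.85,0.85,0.85,0.85]}'&& python3 -m jog '{"translation":[[0,0,-30],[0,0,-60],[0,0,-80],[0,0,-80],[0,0,-80]],"rotation":[[0,0,0],[0,0,0],[0,0,0],[0,0,0],[0,0,0]],"hand":[1,1,1,1,1]}'
python3 - <<'E'
from meas import *
s=env.get_state(); c=env.camera("wrist"); T=wristT(s,c); cv2.imwrite("pics/w4.png",cv2.cvtColor(c["image"],cv2.COLOR_RGB2BGR))
K=c["mtx"]; p=(np.linalg.inv(T)@[.5536,.152,.084,1])[:3]; u=[K[0,0]*p[0]/-p[2]+K[0,2],-K[1,1]*p[1]/-p[2]+K[1,2]]
print(u,bricks(c,T,[u],.084,.93)); print(rel(s,[.5917,-.1762,0]),s["eef_pos"])
E
```

```text
time: 10.08
eef_pos: [0.5535, 0.1518, 0.0551]
orientation: [[-0.167, 0.986, -0.0], [0.986, 0.167, -0.0], [0.0, -0.0, -1.0]]
contact_force: [0.3, -0.8, 1.4]
width: 0.0726
grasp_force: 0.0
time: 10.5
eef_pos: [0.5527, 0.1517, 0.1359]
orientation: [[-0.167, 0.986, -0.002], [0.986, 0.167, -0.0], [0.0, -0.002, -1.0]]
contact_force: [0.6, -0.7, 0.3]
width: 0.0727
grasp_force: 0.0
time: 10.92
eef_pos: [0.554, 0.1519, 0.2167]
orientation: [[-0.167, 0.986, 0.002], [0.986, 0.167, 0.0], [-0.0, 0.003, -1.0]]
contact_force: [0.0, -0.1, -0.4]
width: 0.0854
grasp_force: 0.0
[np.float64(260.632022880969), np.float64(180.75629554740925)] [array([553.6, 152.3, 106. ,  46.5, -80.4])]
[-329.7  -18.3  216.7] [0.5540114  0.1518706  0.21673519]
```

View pics/w4.png

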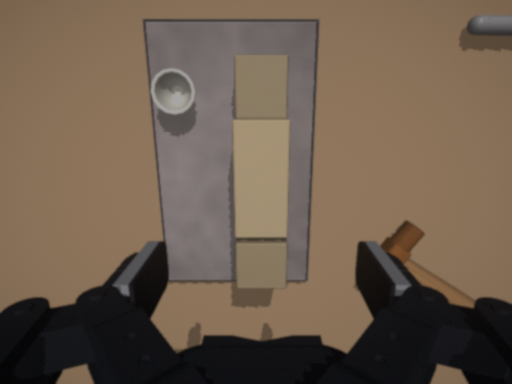

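The full brick is centred over the joint, square and with an even gap to half_set. It reads (553.6, 152.3) mm at -80.4°, and the dish is untouched at (173,92). Now the half brick.

```bash
python3 -m jog '{"translation":[[-20,-1,0],[-50,-3,0],[-80,-4,0],[-110,-6,0],[-130,-7,0]],"rotation":[[0,0,0],[0,0,0],[0,0,0],[0,0,0],[0,0,0]],"hand":[1,1,1,1,1]}' >/dev/null&& python3 -m jog '{"translation":[[-30,-2,0],[-60,-3,0],[-90,-5,0],[-120,-6,0],[-140,-8,0]],"rotation":[[0,0,0],[0,0,0],[0,0,0],[0,0,0],[0,0,0]],"hand":[1,1,1,1,1]}' >/dev/null&& python3 -m jog '{"translation":[[-30,-1.5,0],[-50,-3,0],[-60,-3,0],[-60,-3,0],[-60,-3,0]],"rotation":[[0,0,0],[0,0,0],[0,0,0.1],[0,0,0.2],[0,0,0.3]],"hand":[1,1,1,1,1]}' >/dev/null&& python3 -m jog '{"translation":[[0,0,0],[0,0,0],[0,0,0],[0,0,0]],"rotation":[[0,0,0.1],[0,0,0.152],[0,0,0.152],[0,0,0.152]],"hand":[1,1,1,1]}'
python3 - <<'E'
from meas import *
s=env.get_state(); print(rel(s,[.5917,-.1764,.005]),s["q"][5])
E
```

```text
time: 12.55
eef_pos: [0.5906, -0.1764, 0.2145]
orientation: [[0.278, 0.96, -0.001], [0.961, -0.278, 0.001], [0.0, -0.002, -1.0]]
contact_force: [-0.7, -0.0, 0.3]
width: 0.0855
grasp_force: 0.0
[  0.3   1.4 209.5] 1.4304071504305955
```

```bash
python3 -m jog '{"translation":[[0,0,30],[0,0,60],[0,0,90],[0,0,120],[0,0,130]],"rotation":[[0,0,0],[0,0,0],[0,0,0],[0,0,0],[0,0,0]],"hand":[1,1,1,1,1]}' >/dev/null&& python3 -m jog '{"translation":[[0,0,20],[0,0,45],[0,0,65],[0,0,77],[0,0,77]],"rotation":[[0,0,0],[0,0,0],[0,0,0],[0,0,0],[0,0,0]],"hand":[1,1,1,1,1]}' && python3 -m jog '{"translation":[[0,0,0],[0,0,0],[0,0,0],[0,0,0],[0,0,0]],"rotation":[[0,0,0],[0,0,0],[0,0,0],[0,0,0],[0,0,0]],"hand":[0.7,0.5,0.4,0.3,0.3]}' 40 && python3 -m jog '{"translation":[[0,0,0],[0,0,0],[0,0,0],[0,0,0],[0,0,0]],"rotation":[[0,0,0],[0,0,0],[0,0,0],[0,0,0],[0,0,0]],"hand":[0.3,0.3,0.3,0.3,0.3]}'
```

```text
time: 13.38
eef_pos: [0.5899, -0.1761, 0.0064]
orientation: [[0.279, 0.96, -0.003], [0.96, -0.279, 0.001], [0.0, -0.003, -1.0]]
contact_force: [0.3, -0.3, 0.3]
width: 0.0851
grasp_force: 0.0
time: 13.8
eef_pos: [0.5917, -0.1769, 0.0098]
orientation: [[0.28, 0.96, 0.002], [0.96, -0.28, -0.001], [-0.0, 0.002, -1.0]]
contact_force: [-0.8, 0.3, 6.4]
width: 0.0491
grasp_force: 41.8
time: 14.22
eef_pos: [0.5917, -0.1769, 0.0098]
orientation: [[0.28, 0.96, 0.002], [0.96, -0.28, -0.001], [-0.0, 0.002, -1.0]]
contact_force: [-0.8, 0.4, 6.4]
width: 0.0494
grasp_force: 41.8
```

```bash
python3 -m jog '{"translation":[[0,0,-5],[0,0,-20],[0,0,-45],[0,0,-75],[0,0,-105]],"rotation":[[0,0,0],[0,0,0],[0,0,0],[0,0,0],[0,0,0]],"hand":[0.3,0.3,0.3,0.3,0.3]}' && python3 -m jog '{"translation":[[0,0,-30],[0,0,-60],[0,0,-80],[20,-9,-85],[45,-20,-85]],"rotation":[[0,0,0],[0,0,0],[0,0,0],[0,0,0],[0,0,0]],"hand":[0.3,0.3,0.3,0.3,0.3]}' >/dev/null&& python3 -m jog '{"translation":[[30,-13,0],[60,-26,0],[90,-39,0],[120,-52,0],[150,-65,0]],"rotation":[[0,0,0],[0,0,0],[0,0,0],[0,0,0],[0,0,0]],"hand":[0.3,0.3,0.3,0.3,0.3]}' >/dev/null&& python3 -m jog '{"translation":[[30,-13,0],[60,-26,0],[90,-39,0],[120,-52,0],[145,-63,0]],"rotation":[[0,0,0],[0,0,0],[0,0,0],[0,0,0],[0,0,0]],"hand":[0.3,0.3,0.3,0.3,0.3]}' >/dev/null&& python3 -m jog '{"translation":[[25,-11,0],[38,-16,0],[42,-18,0],[42,-18,0],[42,-18,0]],"rotation":[[0,0,0],[0,0,-0.1],[0,0,-0.2],[0,0,-0.3],[0,0,-0.4]],"hand":[0.3,0.3,0.3,0.3,0.3]}' >/dev/null && python3 -m jog '{"translation":[[0,0,0],[0,0,0],[0,0,0]],"rotation":[[0,0,-0.05],[0,0,-0.05],[0,0,-0.05]],"hand":[0.3,0.3,0.3]}'
python3 - <<'E'
from meas import *
s=env.get_state(); print(rel(s,[.5392,.2363,.0578]),np.degrees(np.arctan2(s["orientation"][1][0],s["orientation"][0][0])),s["q"][5])
E
```

```text
time: 14.63
eef_pos: [0.5906, -0.1764, 0.1152]
orientation: [[0.28, 0.96, -0.0], [0.96, -0.28, 0.0], [0.0, -0.0, -1.0]]
contact_force: [0.4, 0.3, -1.1]
width: 0.0494
grasp_force: 41.6
time: 16.55
eef_pos: [0.5386, 0.2366, 0.1989]
orientation: [[-0.163, 0.987, 0.001], [0.987, 0.163, 0.0], [0.0, 0.001, -1.0]]
contact_force: [0.4, 0.3, -0.3]
width: 0.0489
grasp_force: 41.6
[ -0.4   0.4 141.1] 99.40362827102459 1.6821085434457719
```

```bash
python3 -m jog '{"translation":[[0,0,25],[0,0,55],[0,0,80],[0,0,90],[0,0,90]],"rotation":[[0,0,0],[0,0,-0.005],[0,0,-0.005],[0,0,-0.005],[0,0,-0.005]],"hand":[0.3,0.3,0.3,0.3,0.3]}' >/dev/null; python3 -m jog '{"translation":[[0,0,0],[0,0,0]],"rotation":[[0,0,0],[0,0,0]],"hand":[0.3,0.3]}'
python3 - <<'E'
from meas import *
s=env.get_state(); print(rel(s,[.5392,.2363,.0578]),np.degrees(np.arctan2(s["orientation"][1][0],s["orientation"][0][0])))
c=env.camera("wrist"); cv2.imwrite("pics/w5.png",cv2.cvtColor(c["image"],cv2.COLOR_RGB2BGR))
E
```

```text
time: 17.13
eef_pos: [0.5395, 0.2369, 0.1099]
orientation: [[-0.17, 0.986, 0.002], [0.986, 0.17, 0.001], [0.0, 0.002, -1.0]]
contact_force: [-0.2, -0.4, -0.5]
width: 0.0491
grasp_force: 41.7
[-0.5 -0.5 52.1] 99.76679780631908
```

View pics/w5.png

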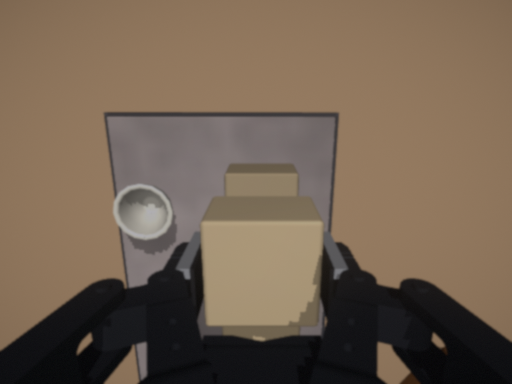

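The half brick is square over the slot, with base_b's end at (260,165-195). The dish is at (143,212), clear of the left finger, so I'll open only part way there.

```bash
python3 -m jog '{"translation":[[0,0,15],[0,0,28],[0,0,38],[0,0,44],[0,0,47]],"rotation":[[0,0,0],[0,0,0],[0,0,0],[0,0,0],[0,0,0]],"hand":[0.3,0.3,0.3,0.3,0.3]}' >/dev/null; python3 -m jog '{"translation":[[-0.5,-0.5,0.5],[-0.5,-0.5,1],[-0.5,-0.5,1.5],[-0.5,-0.5,2],[-0.5,-0.5,2.5]],"rotation":[[0,0,0],[0,0,0],[0,0,0],[0,0,0],[0,0,0]],"hand":[0.3,0.3,0.3,0.3,0.3]}';python3 -m jog '{"translation":[[0,0,0.5],[0,0,1],[0,0,1.5],[0,0,2],[0,0,2]],"rotation":[[0,0,0],[0,0,0],[0,0,0],[0,0,0],[0,0,0]],"hand":[0.3,0.3,0.3,0.3,0.3]}'
python3 - <<'E'
from meas import *
s=env.get_state(); print(rel(s,[.5392,.2363,.0578]))
E
```

```text
time: 18.02
eef_pos: [0.5384, 0.2361, 0.0591]
orientation: [[-0.17, 0.985, 0.001], [0.985, 0.17, 0.0], [0.0, 0.001, -1.0]]
contact_force: [0.9, -0.4, -0.3]
width: 0.049
grasp_force: 41.7
time: 18.43
eef_pos: [0.5383, 0.2361, 0.0577]
orientation: [[-0.17, 0.985, 0.001], [0.985, 0.17, 0.0], [0.0, 0.001, -1.0]]
contact_force: [-4.3, -1.3, 14.7]
width: 0.0494
grasp_force: 43.4
[ 0.   0.9 -0. ]
```

In contact, with about 1 mm of lateral error. Next I release and retreat.

```bash
python3 -m jog '{"translation":[[0,0,-0.5],[0,0,-0.5],[0,0,-0.5],[0,0,-0.5],[0,0,-0.5]],"rotation":[[0,0,0],[0,0,0],[0,0,0],[0,0,0],[0,0,0]],"hand":[0.4,0.6,0.7,0.75,0.75]}' && python3 -m jog '{"translation":[[0,0,0],[0,0,-10],[0,0,-25],[0,0,-50],[0,0,-80]],"rotation":[[0,0,0],[0,0,0],[0,0,0],[0,0,0],[0,0,0]],"hand":[0.75,0.75,0.75,0.75,0.75]}' >/dev/null&& python3 -m jog '{"translation":[[-15,0,-30],[-40,0,-60],[-70,0,-80],[-70,0,-80],[-70,0,-80]],"rotation":[[0,0,0],[0,0,0],[0,0,0],[0,0,0],[0,0,0]],"hand":[1,1,1,1,1]}'
python3 - <<'E'
from meas import *
s=env.get_state(); c=env.camera("wrist"); T=wristT(s,c); cv2.imwrite("pics/w6.png",cv2.cvtColor(c["image"],cv2.COLOR_RGB2BGR))
K=c["mtx"]
for P in ([.5536,.152,.084,1],[.5392,.2363,.084,1]):
    p=(np.linalg.inv(T)@P)[:3]; u=[K[0,0]*p[0]/-p[2]+K[0,2],-K[1,1]*p[1]/-p[2]+K[1,2]]
    print(np.round(u),bricks(c,T,[u],.084,.93),P[:2])
E
```

```text
time: 18.85
eef_pos: [0.5382, 0.236, 0.0571]
orientation: [[-0.17, 0.985, -0.0], [0.985, 0.17, -0.0], [-0.0, -0.0, -1.0]]
contact_force: [0.1, -0.7, -1.2]
width: 0.064
grasp_force: 0.0
time: 19.68
eef_pos: [0.5508, 0.1661, 0.2189]
orientation: [[-0.168, 0.986, 0.002], [0.986, 0.168, 0.0], [0.0, 0.003, -1.0]]
contact_force: [-1.1, 0.0, -0.2]
width: 0.0854
grasp_force: 0.0
[261. 196.] [array([553.6, 152.4, 105.9,  46.6, -80.3])] [0.5536, 0.152]
[261.  98.] [array([538.1, 236.6,  46.8,  46.6, -80.3])] [0.5392, 0.2363]
```

View pics/w6.png

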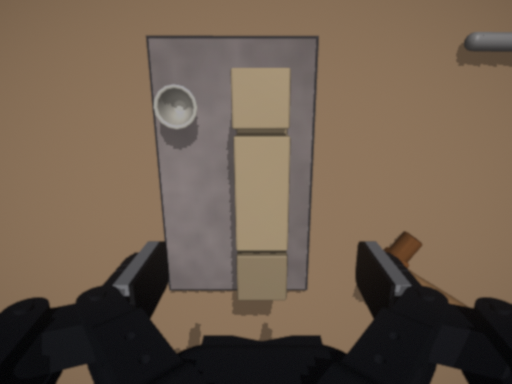

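The upper row is complete and straight: half brick at (261,98), full brick at (261,196), half_set below them, and both joints even. Everything is within about 1 mm, so I'm handing it in.

```bash
python3 -c "
from rig import env
print(env.close_job())"
```

```text
the job is handed in; nothing more can be done
None
```

The upper row is finished and handed in at about 20 s of the 64 s limit: in the last wrist picture both bricks lie within about 1 mm of target and square with the wall, though the hand-in returned no verdict.

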